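# Push the empty tin through the waste caddy's flap

## Task

Put the small empty red tin into the waste caddy without picking it up: press the green self-closing flap down with one finger and, while that finger keeps it open, push the tin off the grey shelf and through the opening with the other finger. Do not pinch or lift the tin, and do not use it to shove the flap open. Then take the hand away so that the flap swings shut over the tin, with the mug, spoon, food box and jar left where they are.

Things in the scene. Friction and masses are not known exactly. Their poses are not given: they have to be found in the camera images.
- caddy: White waste caddy, hollow box 240 (x) x 170 (y) x 140 mm high, fixed. Origin: centre of underside; z up; +x points roughly away from the robot. Flat top, all flush at z = 140 mm: white rim x -120 to -104, opening x -104 to +30 (134 mm wide) shut by the green flap, fixed grey shelf x +30 to +120 (full width, 6 mm thick). Inside runs on under the shelf; floor at z = 6 mm. Only the tin stands on top.
- shelf_edge (a point): Middle of the shelf's edge at the opening, on the top surface: caddy frame (30, 0, 140) mm. Axes as the caddy's. The tin must go over this edge towards the caddy's -x.
- flap_hinge (a point): Middle of the flap's hinge line, at top-surface level: caddy frame (-102, 0, 140) mm; the hinge runs along the caddy's y.
- flap (a joint): Green flap, panel 129 mm from hinge to free edge, 130 wide, 5 thick. 0 = shut, flush with the top; positive rad = pressed down into the caddy, the free edge (next to the shelf) sinking; stop at 1.35. A spring shuts it when let go: about 0.11 N m starts it opening, plus 0.14 N m per further rad (1 to 5 N at a finger). The tin alone is too light to open it.
- tin: Small empty round red steel tin, open at the top, 48 mm diameter, 22 mm high, 28 to 56 g, standing loose on the grey shelf, its near side 5 to 17 mm from the shelf's edge at the opening, its centre up to 30 mm either side of the caddy's centre line. Origin: centre of its underside; z up.
- mug: Cream enamel mug, 82 mm diameter, 82 mm high, with a handle towards its +y, loose on the crate top beside the caddy. Origin: centre of its underside. Leave alone.
- spoon: Stainless spoon 170 mm long lying along its x on the crate top beside the caddy. Leave alone.
- food_box: Blue plastic food box with white snap clips, 136 x 96 x 60 mm, loose on the crate top beside the caddy. Origin: centre of its underside. Leave alone.
- jar: Squat closed glass jar with a steel cap, 80 mm diameter, 80 mm high, loose on the crate top beside the caddy. Origin: centre of its underside. Leave alone.
There are look-alikes about, which are no part of the job. There is more than one size of the tin; the job needs the smallest.

How it is judged:
By the outcome, as a careful person would: the job done as asked, in the order asked, and still so for the second after the job is handed in, with the robot touching nothing.
It also fails if it takes over 35 s, if anything falls off the work surface, if the arm or the gripper's body presses on something with over 40 N, if the wrist force passes 120 N, or if a joint passes its speed limit or range.

## Robot

A 6-joint arm with a two-finger parallel gripper is mounted at the origin on the work surface. World frame = base frame: x ahead of the robot, y to its left, z up, the work surface at z = 0. Lengths are in m, angles in rad, forces in N, time in s.
With the tool pointing down it reaches from about 0.25 to 0.775 m from the base axis. Payload 4 kg.
Tool frame: the origin (TCP) lies midway between the tips of the shut fingers; the grasp point (between the pads) lies 19 mm behind it; z points along the fingers, y is the line along which they close (so a half turn about z gives the same grasp; the last joint's range is limited). The gripper opens to 94 mm and grips with 3 to 60 N. Pads are 16 mm wide; open, the fingers measure 119 mm over their backs; the gripper's body (75 mm by 177 mm) begins 78 mm behind the grasp point.
Start: joints at [1.011, 0.087, 1.371, -0, 1.684, -0.103], TCP at [0.243, 0.494, 0.206] pointing down, gripper open.
Joint ranges: [-3.1, 3.1], [-0.76, 2.03], [0.27, 2.55], [-1.08, 4.22], [0.17, 2.65], [-2.57, 2.57]. Speed limits (rad/s): [2.79, 2.79, 3.14, 3.14, 3.14, 3.14].

## Interface

Orientations are given as [roll, pitch, yaw] about the fixed x, y, z axes, in that order (R = Rz(yaw) Ry(pitch) Rx(roll)).
In Python, from bench import robot gives the robot as it stands.
- The arm moves only by the tool servo_tool, never from a script. Its argument "moves" is a list of rows, each a list of 5 numbers: the shift along the tool's x, y, z in units of 25 mm (1.0 is 25 mm), then the turn about the tool's z in units of 6 degrees (1.0 is 6 degrees), then the closure, from 0 (fully open) to 1 (shut). In form: [[dx, dy, dz, yaw, gripper], ...]. A call has 1 to 10 rows; each row is the pose to reach, as a shift and turn from the pose commanded when the call began, along the tool's axes at that moment; what a row does not reach only later rows make up. A row lasts 1/12 s, in which the tool goes at most 41.7 mm and 7.16 degrees, less where a joint would pass 70% of its speed; a pose out of reach is approached as far as the arm can. A call with a gripper value outside its range is refused whole. The fingers move at their own pace and stop on an object; the grip force is fixed at half the most. Time passes only in rows, so rows that repeat a pose let the fingers close. It gives the time, the measured TCP pose, the force, the opening and the grip force at its end, in the units of the state.
- robot.get_obs(): the state, without advancing time (a new reading comes with each control period).
- robot.snapshot(name): name is "scene" or "top" or "wrist"; returns a dict with "image" (420x560x3 uint8, blue, green, red), "fx", "fy", "cx", "cy" (pixels), "eye" and "orientation" of the camera in the world; the wrist camera has in their place "T_tool_cam" (4x4, takes a point from camera to tool coordinates, whose origin is the TCP and whose axes are the flange's). Camera axes: x right, y down, z forward; pixel columns grow to the right and rows downward; lengths in m; the calibration is good to about 2 mm. A picture is of the moment at which its call begins: read the wrist's pose just before it. There is no depth.
- robot.close_job(): hands the job in; it is judged then, once.
The state is a dict: "time": time; "joint_positions": joint angles; "qvel": joint speeds; "joint_torque": joint torques, N m; "tool_pos": TCP position; "ee_rot": TCP orientation; "wrist_force": force on the tool from outside, world axes, zero at the start; "wrist_torque": the same for the moment, N m; "width": finger opening in m; "finger_force": force on a finger pad.
Only numpy, scipy, OpenCV 4.12 (cv2) and the standard library are available. Lean on these libraries where they do the work, as an engineer would, in place of code of your own. Each camera call takes 0.05 s, during which the arm holds its last target. There are 200 camera calls.

## Working session

There is one attempt and no reset: what is moved stays moved. The work goes in short steps, Python scripts to look and compute and a tool call to move; the robot and the scene stay as the last step left them, time stands still between calls to the robot, and variables do not carry over. Pictures are saved under pics/ and viewed, at most 10 in all, crops included, and the job is handed in when it is done.

Besides the shell and the picture viewer there is one more tool, called after "Call:" by a JSON object that holds its "api" and its "payload". servo_tool: Moves the arm, as the interface text tells. Its arguments: {"type":"object","properties":{"moves":{"type":"array"}},"required":["moves"]}

```bash
mkdir -p pics; python3 - <<'E'
from bench import robot
import cv2,pickle
o=robot.get_obs(); print(o)
for n in("scene","top"):
    s=robot.snapshot(n); cv2.imwrite(f"pics/{n}0.png",s["image"]); pickle.dump(s,open(f"{n}.pkl","wb")); print(n,{k:v for k,v in s.items() if k!="image"})
E
```

```text
{'time': 0.0, 'joint_positions': array([ 1.01089213e+00,  8.79666516e-02,  1.37225607e+00,  3.14678556e-07,
        1.68360992e+00, -1.03087171e-01]), 'qvel': array([-0.00113366, -0.00121618, -0.00087184, -0.0001931 , -0.00042272,
       -0.00106903]), 'joint_torque': array([-2.12412924e-03, -3.40189183e+01, -3.02419209e+01,  7.16187176e-02,
        3.31295910e-02, -1.55611942e-04]), 'tool_pos': array([0.24230216, 0.49313068, 0.20429691]), 'ee_rot': array([-3.13936460e+00, -2.30815367e-04,  2.68477541e+00]), 'wrist_force': array([0.17046964, 0.09617896, 0.49464885]), 'wrist_torque': array([ 0.01024549, -0.05990826,  0.00789485]), 'finger_force': 0.0, 'width': 0.09377566551210341}
scene {'fx': 443.89934372561396, 'fy': 443.89934372561396, 'cx': 287.8388073720216, 'cy': 204.29805995697737, 'eye': array([0.99994405, 0.66210593, 1.07686532]), 'orientation': array([-2.50500856,  0.01691872,  2.5514939 ])}
top {'fx': 416.2013586860344, 'fy': 416.2013586860344, 'cx': 281.36228498553163, 'cy': 210.60214932043715, 'eye': array([0.52967705, 0.05676542, 1.17982835]), 'orientation': array([-3.06053076,  0.00903785, -1.57511787])}
```

View pics/top0.png

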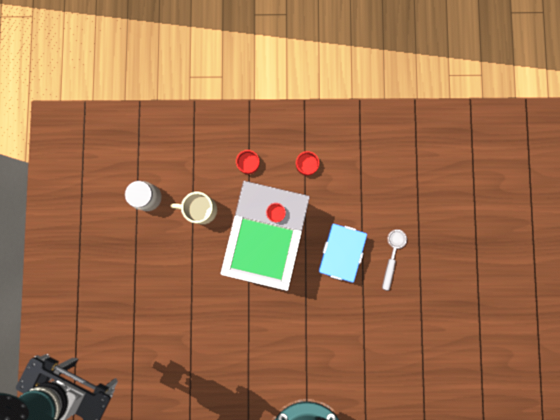

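View pics/scene0.png

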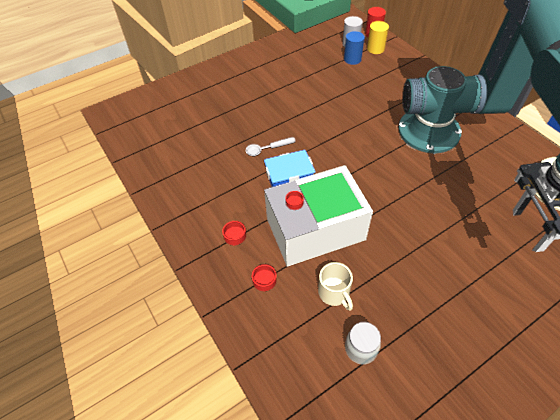

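The top view shows the caddy at about (265,237), with the green flap at (262,248) and the tin on the shelf at (277,212). The two larger red tins, at (247,161) and (307,162), are decoys. The scene view shows the flap at (330,197) and the tin at (294,200).

```bash
cat > h.py <<'E'
import numpy as np,cv2,pickle
from scipy.spatial.transform import Rotation as R
def ray(s,p,Rm=None,eye=None):
    Rm=R.from_euler('xyz',s['orientation']).as_matrix() if Rm is None else Rm
    d=Rm@np.array([(p[0]-s['cx'])/s['fx'],(p[1]-s['cy'])/s['fy'],1]); return (s['eye'] if eye is None else eye),d
def plane(s,p,z,**k):
    e,d=ray(s,p,**k); return e+d*(z-e[2])/d[2]
def tri(r1,r2):
    (a,u),(b,v)=r1,r2
    t=np.linalg.lstsq(np.c_[u,-v],b-a,rcond=None)[0]; P,Q=a+t[0]*u,b+t[1]*v
    return (P+Q)/2,np.linalg.norm(P-Q)
def comps(m,amin=40):
    c,_=cv2.findContours(m.astype(np.uint8),cv2.RETR_EXTERNAL,cv2.CHAIN_APPROX_NONE)
    return [x for x in c if cv2.contourArea(x)>amin]
def green(im):
    h=cv2.cvtColor(im,cv2.COLOR_BGR2HSV); return cv2.inRange(h,(50,150,80),(75,255,255))>0
def red(im):
    h=cv2.cvtColor(im,cv2.COLOR_BGR2HSV); return (cv2.inRange(h,(0,190,90),(6,255,255))|cv2.inRange(h,(174,190,90),(180,255,255)))>0
E
python3 - <<'E'
from h import *
S={n:pickle.load(open(n+".pkl","rb")) for n in("top","scene")}
def cen(c): m=cv2.moments(c); return np.array([m['m10'],m['m01']])/m['m00']
g={};r={}
for n,s in S.items():
    c=max(comps(green(s['image'])),key=cv2.contourArea); g[n]=cen(c)
    print(n,'green',cv2.contourArea(c),g[n])
    box=cv2.boxPoints(cv2.minAreaRect(c)) if n=="top" else cv2.approxPolyDP(c,6,True)[:,0].astype(float)
    W=np.array([plane(s,p,.14) for p in box]); print(W.round(4)[:,:2].tolist()); print('sides',np.linalg.norm(W-np.roll(W,-1,0),axis=1).round(4))
    for c in comps(red(s['image'])):
        p=cen(c); 
        q=cv2.convexHull(c)[:,0].astype(float); D=np.array([plane(s,x,.155)[:2] for x in q])
        print(n,'red',p.round(1),plane(s,p,.162).round(4),(D.max(0)-D.min(0)).round(4))
        if np.linalg.norm(p-({'top':(277,212),'scene':(294,200)}[n]))<15: r[n]=p
for d,t in((g,'flap'),(r,'tin')): print(t,tri(ray(S['top'],d['top']),ray(S['scene'],d['scene'])))
E
```

```text
Traceback (most recent call last):
ValueError: max() iterable argument is empty
```

```bash
cat > m.py <<'E'
from h import *
S={n:pickle.load(open(n+".pkl","rb")) for n in("top","scene")}
print(S['top']['image'][250,262],S['scene']['image'][197,330],S['top']['image'][212,277])
def cen(c): m=cv2.moments(c); return np.array([m['m10'],m['m01']])/m['m00']
g={};r={}
for n,s in S.items():
    c=max(comps(green(s['image'])),key=cv2.contourArea); g[n]=cen(c)
    print(n,'green',cv2.contourArea(c),g[n])
    box=cv2.boxPoints(cv2.minAreaRect(c)) if n=="top" else cv2.approxPolyDP(c,6,True)[:,0].astype(float)
    W=np.array([plane(s,p,.14) for p in box]); print(W.round(4)[:,:2].tolist()); print('sides',np.linalg.norm(W-np.roll(W,-1,0),axis=1).round(4))
    for c in comps(red(s['image'])):
        p=cen(c); 
        q=cv2.convexHull(c)[:,0].astype(float); D=np.array([plane(s,x,.155)[:2] for x in q])
        print(n,'red',p.round(1),plane(s,p,.162).round(4),(D.max(0)-D.min(0)).round(4))
        if np.linalg.norm(p-({'top':(277,212),'scene':(294,200)}[n]))<15: r[n]=p
for d,t in((g,'flap'),(r,'tin')): print(t,tri(ray(S['top'],d['top']),ray(S['scene'],d['scene'])))
E
sed -i 's/(50,150,80),(75,255,255)/(45,120,60),(85,255,255)/' h.py; python3 m.py
```

```text
[129 233  98] [114 222  80] [ 66  75 253]
top green 2419.5 [261.33181787 248.73892678]
[[0.475, 0.1919], [0.5944, 0.1636], [0.564, 0.0396], [0.4453, 0.0689]]
sides [0.1227 0.1277 0.1223 0.1265]
top red [273.  210.5] [0.6128 0.0862 0.162 ] [0.0397 0.042 ]
top red [307.1 163. ] [0.7304 0.0014 0.162 ] [0.0556 0.0574]
top red [247.6 161.7] [0.7345 0.1488 0.162 ] [0.0582 0.0575]
scene green 1760.0 [329.44242424 196.86136364]
[[0.4469, 0.0717], [0.5666, 0.0409], [0.5959, 0.1639], [0.4755, 0.193]]
sides [0.1236 0.1265 0.1238 0.1247]
scene red [263.8 277.1] [0.797  0.2324 0.162 ] [0.0617 0.066 ]
scene red [233.9 232.5] [0.7933 0.0879 0.162 ] [0.061  0.0683]
scene red [294.3 199.8] [0.6147 0.0888 0.162 ] [0.0502 0.0552]
scene red [374.7  16.1] [-0.1125 -0.4476  0.162 ] [0.1649 0.1386]
flap (array([0.519401  , 0.11624665, 0.13328622]), np.float64(0.0006743682282135617))
tin (array([0.61307832, 0.08631497, 0.15814802]), np.float64(0.0001023059451321133))
```

Caddy yaw is about -13.8°, and the top surface measures about 0.14 m, as it should. Both fingertips are at the same height when the tool points down. So the near finger must be lower than the far one, and I need to find out whether the hand can tilt. I'll move to open space along the caddy's x direction first.

Call:
{"api": "servo_tool", "payload": {"moves": [[-1.2, -0.8, -1.0, 1.0, 0], [-2.4, -1.6, -2.0, 2.0, 0], [-3.6, -2.5, -3.2, 3.0, 0], [-4.8, -3.3, -3.2, 4.0, 0], [-6, -4.2, -3.2, 5.0, 0], [-7.2, -5, -3.2, 6, 0], [-8.4, -5.9, -3.2, 7, 0], [-9.6, -6.7, -3.2, 8, 0], [-10.8, -7.5, -3.2, 9, 0], [-12, -8.4, -3.2, 10, 0]]}}

```text
time: 0.93
tool_pos: [0.4196, 0.1713, 0.285]
ee_rot: [-3.141, -0.0, 1.633]
wrist_force: [0.6, -0.0, 0.2]
width: 0.0936
finger_force: 0.0
```

```bash
sed -i 's/190,90/140,90/g' h.py; python3 m.py | grep -E "top red|tin|scene red"
```

```text
top red [275.5 212.3] [0.6083 0.0801 0.162 ] [0.0447 0.0421]
top red [307.1 162.8] [0.7308 0.0014 0.162 ] [0.0607 0.0599]
top red [247.5 161.4] [0.7352 0.1491 0.162 ] [0.0633 0.06  ]
scene red [263.8 277. ] [0.7969 0.2324 0.162 ] [0.0621 0.0682]
scene red [233.8 232.5] [0.7936 0.0879 0.162 ] [0.0622 0.0711]
scene red [294.4 199.7] [0.6144 0.0889 0.162 ] [0.0524 0.0578]
scene red [374.5  16.2] [-0.1115 -0.4474  0.162 ] [0.1704 0.1413]
tin (array([0.60909973, 0.08053088, 0.14898462]), np.float64(0.0006005757335499956))
```

Call:
{"api": "servo_tool", "payload": {"moves": [[-1.3, 0.9, 0, 0.4, 0], [-2.6, 1.8, 0, 0.8, 0], [-3.9, 2.7, 0, 1.2, 0], [-5.2, 3.6, 0, 1.6, 0], [-6.5, 4.5, 0, 2.0, 0], [-7.8, 5.4, 0, 2.4, 0], [-9.1, 6.3, 0, 2.9, 0], [-10.4, 7.2, 0, 2.9, 0], [-11.7, 8.1, 0, 2.9, 0], [-13, 9, 0, 2.9, 0]]}}

```text
time: 1.77
tool_pos: [0.6661, -0.1381, 0.2846]
ee_rot: [-3.14, -0.0, 1.334]
wrist_force: [0.9, -0.1, -0.3]
width: 0.0941
finger_force: 0.0
```

Call:
{"api": "servo_tool", "payload": {"moves": [[0, 1.5, 0, 0, 0], [0, 3, 0, 0, 0], [0, 4.5, 0, 0, 0], [0, 6, 0, 0, 0], [0, 7.5, 0, 0, 0], [0, 9, 0, 0, 0], [0, 9, 0, 0, 0]]}}

```text
time: 2.35
tool_pos: [0.8128, -0.1738, 0.2473]
ee_rot: [3.112, -0.001, 1.334]
wrist_force: [0.2, 1.2, 0.3]
width: 0.0939
finger_force: 0.0
```

Overreaching does tilt the hand, with the fingertips going outwards, which is the direction needed. Next I'll check how far it goes and whether it stays.

Call:
{"api": "servo_tool", "payload": {"moves": [[0, 4, 0, 0, 0], [0, 8, 0, 0, 0], [0, 12, 0, 0, 0], [0, 12, 0, 0, 0], [0, 12, 0, 0, 0]]}}

```text
time: 2.77
tool_pos: [0.8519, -0.1861, 0.1954]
ee_rot: [3.072, -0.002, 1.334]
wrist_force: [-0.4, -0.2, -0.4]
width: 0.0941
finger_force: 0.0
```

Call:
{"api": "servo_tool", "payload": {"moves": [[0, -1.5, 0, 0, 0], [0, -3, 0, 0, 0], [0, -4.5, 0, 0, 0], [0, -4.5, 0, 0, 0]]}}

```text
time: 3.1
tool_pos: [0.7342, -0.157, 0.182]
ee_rot: [3.088, -0.003, 1.334]
wrist_force: [0.6, 0.1, -0.5]
width: 0.094
finger_force: 0.0
```

```bash
python3 -c "
from bench import robot
o=robot.get_obs();print(o['joint_positions'].round(3),o['tool_pos'],o['ee_rot'])"
```

```text
[-0.289  0.512  0.883  0.005  1.692 -0.051] [ 0.73423782 -0.15698104  0.18200404] [ 3.08753627e+00 -2.50039046e-03  1.33444677e+00]
```

Call:
{"api": "servo_tool", "payload": {"moves": [[0, 8, -4, 0, 0], [0, 12, -6, 0, 0], [0, 16, -8, 0, 0], [0, 16, -8, 0, 0], [0, 16, -8, 0, 0], [0, 16, -8, 0, 0], [0, 16, -8, 0, 0], [0, 16, -8, 0, 0], [0, 16, -8, 0, 0], [0, 16, -8, 0, 0]]}}

```text
time: 3.93
tool_pos: [0.836, -0.1859, 0.2542]
ee_rot: [3.033, -0.002, 1.334]
wrist_force: [-0.7, -0.8, 0.1]
width: 0.094
finger_force: 0.0
```

```bash
python3 -c "
from bench import robot
o=robot.get_obs();print(o['joint_positions'].round(3),o['tool_pos'],o['ee_rot'])"
```

```text
[-0.288  0.815  0.274  0.008  1.944 -0.048] [ 0.83599104 -0.18589559  0.25423241] [ 3.03288410e+00 -2.24737070e-03  1.33404111e+00]
```

Call:
{"api": "servo_tool", "payload": {"moves": [[0, 16, -10, 0, 0], [0, 16, -10, 0, 0], [0, 16, -10, 0, 0]]}}

```text
time: 4.18
tool_pos: [0.8376, -0.188, 0.2738]
ee_rot: [2.998, -0.003, 1.334]
wrist_force: [0.5, -0.0, 0.1]
width: 0.0942
finger_force: 0.0
```

Call:
{"api": "servo_tool", "payload": {"moves": [[0, 16, -5, 0, 0], [0, 16, -5, 0, 0], [0, 16, -5, 0, 0]]}}

```text
time: 4.43
tool_pos: [0.8519, -0.1929, 0.2705]
ee_rot: [2.963, -0.003, 1.334]
wrist_force: [-0.4, 0.2, -0.3]
width: 0.0941
finger_force: 0.0
```

Call:
{"api": "servo_tool", "payload": {"moves": [[0, 16, 0, 0, 0], [0, 16, 0, 0, 0], [0, 16, 0, 0, 0]]}}

```text
time: 4.68
tool_pos: [0.879, -0.2006, 0.2419]
ee_rot: [2.93, -0.004, 1.334]
wrist_force: [1.2, -0.5, 0.3]
width: 0.0942
finger_force: 0.0
```

Call:
{"api": "servo_tool", "payload": {"moves": [[0, 16, -10, 0, 0], [0, 16, -10, 0, 0], [0, 16, -10, 0, 0]]}}

```text
time: 4.93
tool_pos: [0.8747, -0.2008, 0.2774]
ee_rot: [2.891, -0.004, 1.334]
wrist_force: [-0.1, -0.5, 0.4]
width: 0.0942
finger_force: 0.0
```

Call:
{"api": "servo_tool", "payload": {"moves": [[0, 16, -5, 0, 0], [0, 16, -5, 0, 0], [0, 16, -5, 0, 0]]}}

```text
time: 5.18
tool_pos: [0.8842, -0.2042, 0.2868]
ee_rot: [2.851, -0.005, 1.334]
wrist_force: [0.6, -0.1, 0.6]
width: 0.0937
finger_force: 0.0
```

Call:
{"api": "servo_tool", "payload": {"moves": [[0, 16, -5, 0, 0], [0, 16, -5, 0, 0], [0, 16, -5, 0, 0]]}}

```text
time: 5.43
tool_pos: [0.8919, -0.2071, 0.2968]
ee_rot: [2.816, -0.005, 1.335]
wrist_force: [0.8, -0.2, -0.0]
width: 0.0943
finger_force: 0.0
```

Call:
{"api": "servo_tool", "payload": {"moves": [[0, 16, -5, 0, 0], [0, 16, -5, 0, 0], [0, 16, -5, 0, 0]]}}

```text
time: 5.68
tool_pos: [0.8979, -0.2094, 0.3117]
ee_rot: [2.778, -0.005, 1.335]
wrist_force: [0.1, 0.4, 0.5]
width: 0.0938
finger_force: 0.0
```

Call:
{"api": "servo_tool", "payload": {"moves": [[0, 16, -5, 0, 0], [0, 16, -5, 0, 0], [0, 16, -5, 0, 0]]}}

```text
time: 5.93
tool_pos: [0.9022, -0.2113, 0.3289]
ee_rot: [2.74, -0.005, 1.335]
wrist_force: [-0.3, -0.6, -0.4]
width: 0.0941
finger_force: 0.0
```

The tilt is 0.40 rad and it stays. Now I'll go back above the caddy.

Call:
{"api": "servo_tool", "payload": {"moves": [[0.7, -1.4, -0.3, 0, 0], [1.4, -2.8, -0.7, 0, 0], [2.1, -4.2, -1, 0, 0], [2.8, -5.6, -1.4, 0, 0], [3.6, -7, -1.7, 0, 0], [4.3, -8.4, -2, 0, 0], [5, -9.8, -2.4, 0, 0], [5.7, -11.2, -2.7, 0, 0], [6.5, -12.6, -3, 0, 0], [7.2, -14, -3.4, 0, 0]]}}

```text
time: 6.77
tool_pos: [0.5967, 0.0483, 0.2702]
ee_rot: [2.742, -0.006, 1.335]
wrist_force: [-0.9, 1.2, 0.9]
width: 0.0942
finger_force: 0.0
```

Call:
{"api": "servo_tool", "payload": {"moves": [[0.7, -1.4, -0.3, 0, 0], [1.5, -2.7, -0.6, 0, 0], [1.5, -2.7, -0.6, 0, 0], [1.5, -2.7, -0.6, 0, 0]]}}

```text
time: 7.1
tool_pos: [0.5403, 0.1011, 0.2591]
ee_rot: [2.74, -0.006, 1.338]
wrist_force: [0.5, 0.2, 0.1]
width: 0.0937
finger_force: 0.0
```

```bash
python3 - <<'E'
from bench import robot
import cv2,pickle
o=robot.get_obs(); s=robot.snapshot("wrist"); s['obs']=o; pickle.dump(s,open("wrist.pkl","wb")); cv2.imwrite("pics/w1.png",s["image"]); print(o['tool_pos'],o['ee_rot'],o['joint_positions'].round(3)); print(s['T_tool_cam'])
s=robot.snapshot("scene"); pickle.dump(s,open("scene1.pkl","wb")); cv2.imwrite("pics/s1.png",s["image"][100:320,180:440].repeat(3,0).repeat(3,1)[:600])
E
```

```text
[0.54030353 0.1010873  0.25913416] [ 2.74011917 -0.00602299  1.33828711] [ 0.178 -0.194  1.588 -0.154  1.376  0.413]
[[-5.13446509e-04 -9.61499569e-01 -2.74805960e-01  7.94007837e-02]
 [ 9.99999599e-01 -2.91900761e-04 -8.47084421e-04  6.23729236e-05]
 [ 7.34255236e-04 -2.74806284e-01  9.61499333e-01 -1.79375010e-01]
 [ 0.00000000e+00  0.00000000e+00  0.00000000e+00  1.00000000e+00]]
```

View pics/w1.png

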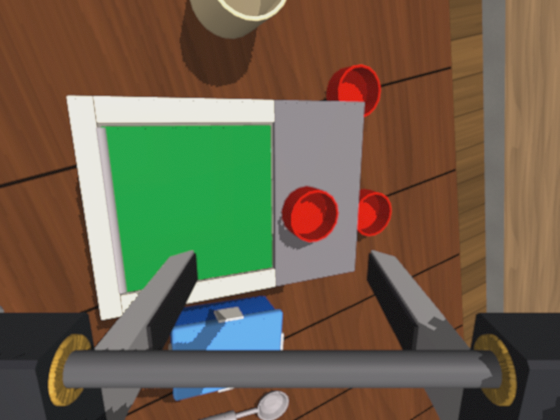

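View pics/s1.png

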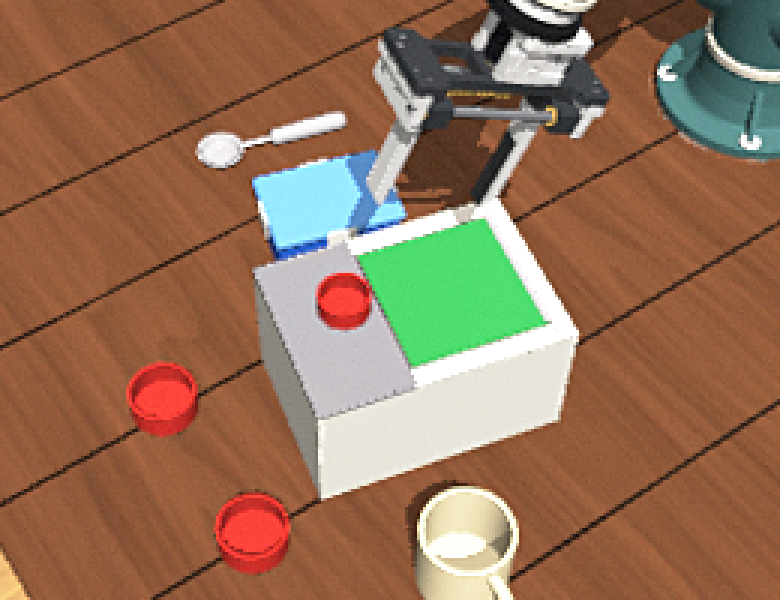

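The wrist view shows the flap at (190,205), the shelf's edge at column ~274, the tin at (310,214) and finger tips at (190,260) and (375,260). The scene view shows the hand tilted as wanted, with the near finger lower. Next I'll work out the positions.

```bash
cat > m2.py <<'E'
from h import *
s=pickle.load(open("wrist.pkl","rb")); o=s['obs']; Rt=R.from_euler('xyz',o['ee_rot']).as_matrix(); T=s['T_tool_cam']
k=dict(Rm=Rt@T[:3,:3],eye=o['tool_pos']+Rt@T[:3,3]); im=s['image']
c=max(comps(green(im)),key=cv2.contourArea); q=cv2.approxPolyDP(cv2.convexHull(c),8,True)[:,0].astype(float)
W=np.array([plane(s,p,.14,**k)[:2] for p in q]); print(q.tolist(),W.round(4).tolist(),'sides',np.linalg.norm(W-np.roll(W,-1,0),axis=1).round(4))
a=(min if 0 else sorted)(W.tolist()) 
near,far=np.array(a[:2]),np.array(a[2:]); u=far.mean(0)-near.mean(0); print('len',np.linalg.norm(u)); 
yaw=np.arctan2(u[1],u[0]); v=far[np.argmax(far[:,1])]-far[np.argmin(far[:,1])]; print('yaws',yaw,np.arctan2(-v[0],v[1]))
ex=u/np.linalg.norm(u); ey=np.array([-ex[1],ex[0]]); org=W.mean(0)+.0375*ex; print('origin',org)
t=[x for x in comps(red(im)) if cv2.pointPolygonTest(x,(310,214),False)>0][0]; h=cv2.convexHull(t)[:,0]
for z in(.14,.151,.162):
    P=np.array([plane(s,p,z,**k)[:2] for p in h.astype(float)])-org; C=np.c_[P@ex,P@ey]; print(z,'tin caddy x',C[:,0].min().round(4),C[:,0].max().round(4),'y',C[:,1].min().round(4),C[:,1].max().round(4))
m=cv2.moments(t); pc=(m['m10']/m['m00'],m['m01']/m['m00']); s1=pickle.load(open("scene1.pkl","rb"))
t1=[x for x in comps(red(s1['image'])) if cv2.pointPolygonTest(x,(294,200),False)>0][0]; m=cv2.moments(t1); p1=(m['m10']/m['m00'],m['m01']/m['m00'])
X,e=tri(ray(s,pc,**k),ray(s1,p1)); print('tri',X,e,(X[:2]-org)@ex,(X[:2]-org)@ey)
E
python3 m2.py
```

```text
[[269.0, 126.0], [271.0, 266.0], [128.0, 291.0], [105.0, 127.0]] [[0.5946, 0.1619], [0.5655, 0.038], [0.4452, 0.0662], [0.474, 0.1911]] sides [0.1272 0.1236 0.1282 0.124 ]
len 0.12382709351575409
yaws -0.2343574499747639 -0.230395917654904
origin [0.55628821 0.10561074]
0.14 tin caddy x 0.0359 0.0946 y -0.0454 0.0091
0.151 tin caddy x 0.0313 0.0877 y -0.0409 0.0115
0.162 tin caddy x 0.0266 0.0808 y -0.0364 0.0138
tri [0.609778   0.08020868 0.15090374] 0.002911807460748491 0.0579263944573747 -0.012286372694782
```

The tin measures about x 58, y -13 mm in the caddy frame and is the right size. Next I'll move to the pre-press pose: the far finger beyond the tin, both fingers still clear.

Call:
{"api": "servo_tool", "payload": {"moves": [[-0.1, 0.4, 1.1, 0, 0], [-0.2, 0.7, 2.2, 0, 0], [-0.2, 0.9, 3.3, 0, 0], [-0.2, 1.1, 4.4, 0, 0], [-0.2, 1.1, 4.4, 0, 0], [-0.2, 1.1, 4.4, 0, 0]]}}

```text
time: 7.7
tool_pos: [0.6067, 0.0775, 0.1652]
ee_rot: [2.746, -0.004, 1.332]
wrist_force: [-0.7, 0.7, -0.3]
width: 0.0938
finger_force: 0.0
```

```bash
cat > st.py <<'E'
from h import *
from bench import robot
import sys
o=robot.get_obs(); Rt=R.from_euler('xyz',o['ee_rot']).as_matrix()
org=np.array([.557,.106,0]); C=R.from_euler('z',-.233).as_matrix()
f=lambda p:(C.T@(o['tool_pos']+Rt@np.array(p)-org)*1e3).round(1)
h=o['width']/2
print('t',o['time'],'TCP',f([0,0,0]),'Ain',f([0,-h,0]),'Aout',f([0,-h-.0125,0]),'Bin',f([0,h,0]),'Bin22up',f([0,h,-.022]),'F',o['wrist_force'].round(1),'rot',o['ee_rot'].round(3))
if len(sys.argv)>1:
    for n in sys.argv[2:]:
        s=robot.snapshot(n); im=s['image']
        if n=='scene': im=cv2.resize(im[100:320,180:440],None,fx=2.5,fy=2.5,interpolation=cv2.INTER_CUBIC)
        cv2.imwrite(f"pics/{n}_{sys.argv[1]}.png",im)
E
python3 st.py 2 wrist scene
```

```text
t 7.7 TCP [ 55.  -16.3 165.2] Ain [ 11.7 -16.  147.2] Aout [  0.2 -15.9 142.4] Bin [ 98.2 -16.6 183.3] Bin22up [ 89.8 -16.6 203.6] F [-0.7  0.7 -0.3] rot [ 2.746 -0.004  1.332]
```

View pics/scene_2.png

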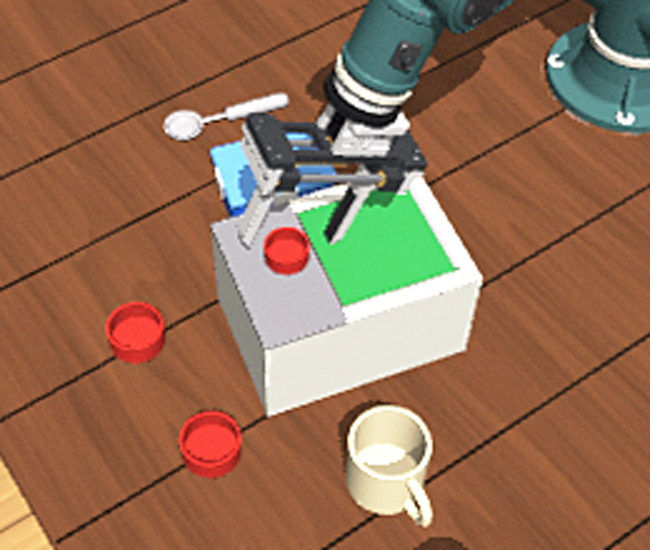

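View pics/wrist_2.png

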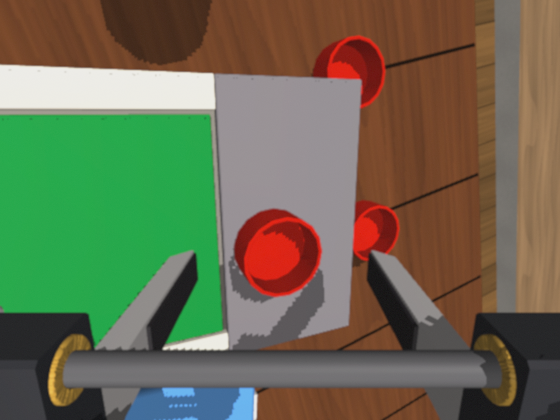

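The scene view shows the near finger over the flap at (333,238) and the far finger over the shelf behind the tin at (248,243). Next, straight down in small steps to press the flap.

Call:
{"api": "servo_tool", "payload": {"moves": [[0.1, -0.15, 0.36, 0, 0], [0.1, -0.3, 0.72, 0, 0], [0.1, -0.45, 1.05, 0, 0], [0.1, -0.6, 1.4, 0, 0], [0.1, -0.6, 1.4, 0, 0], [0.1, -0.6, 1.4, 0, 0]]}}

```text
time: 8.3
tool_pos: [0.6061, 0.0821, 0.1283]
ee_rot: [2.744, -0.005, 1.335]
wrist_force: [-0.4, 0.0, 2.4]
width: 0.0938
finger_force: 0.6
```

```bash
python3 st.py 3 scene
```

```text
t 8.3 TCP [ 53.3 -11.9 128.3] Ain [ 10.1 -11.7 110.1] Aout [ -1.4 -11.7 105.3] Bin [ 96.6 -12.1 146.5] Bin22up [ 88.1 -12.2 166.7] F [-0.4  0.   2.4] rot [ 2.744 -0.005  1.335]
```

View pics/scene_3.png

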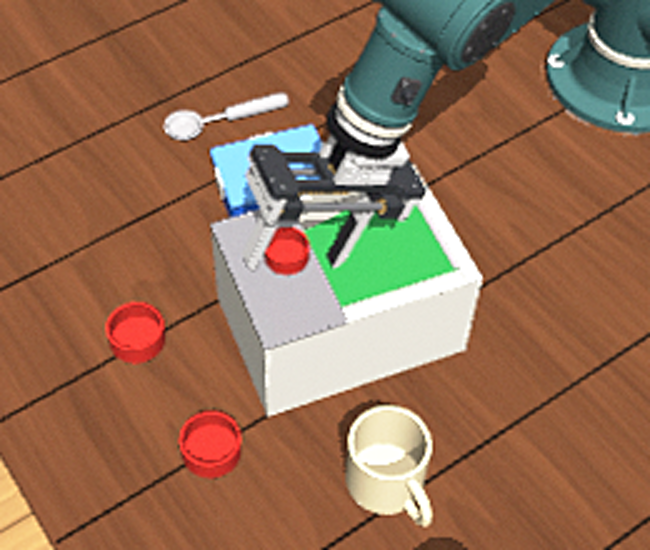

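The flap is open about 0.34 rad under the near finger (2.4 N). The far finger stands behind the tin, 6 mm above the shelf. Now I'll push towards the caddy's -x with both fingers.

Call:
{"api": "servo_tool", "payload": {"moves": [[0, -0.15, -0.06, 0, 0], [0, -0.3, -0.12, 0, 0], [0, -0.45, -0.18, 0, 0], [0, -0.6, -0.24, 0, 0], [0, -0.75, -0.3, 0, 0], [0, -0.9, -0.36, 0, 0], [0, -1.05, -0.42, 0, 0], [0, -1.2, -0.48, 0, 0], [0, -1.2, -0.48, 0, 0]]}}

```text
time: 9.1
tool_pos: [0.5756, 0.0898, 0.13]
ee_rot: [2.74, -0.006, 1.335]
wrist_force: [0.8, 0.8, 4.9]
width: 0.094
finger_force: 2.0
```

```bash
python3 st.py 4 scene wrist; python3 -c "
import cv2,numpy as np
a=cv2.imread('pics/scene_4.png')[100:330,150:500];b=cv2.imread('pics/wrist_4.png')
a=cv2.resize(a,(400,263));b=cv2.resize(b,(400,300));cv2.imwrite('pics/c4.png',np.vstack([a,b]))"
```

```text
t 9.1 TCP [ 21.8 -11.4 130. ] Ain [-21.4 -11.2 111.6] Aout [-32.9 -11.2 106.7] Bin [ 65.1 -11.7 148.3] Bin22up [ 56.5 -11.8 168.6] F [0.8 0.8 4.9] rot [ 2.74  -0.006  1.335]
```

View pics/c4.png

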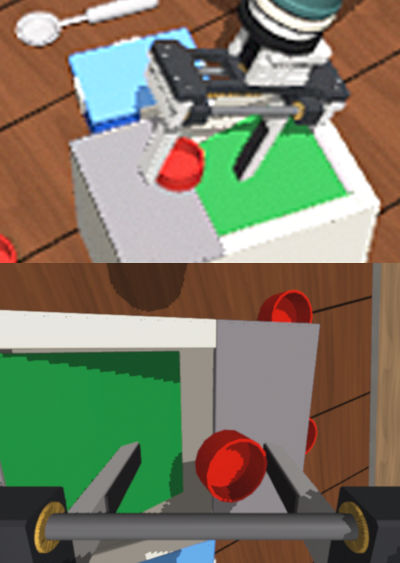

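The combined picture shows the flap well down, with the dark gap visible, and the tin at the shelf's edge starting to tip over it. I'll keep pushing.

Call:
{"api": "servo_tool", "payload": {"moves": [[0, -0.15, -0.05, 0, 0], [0, -0.3, -0.1, 0, 0], [0, -0.45, -0.15, 0, 0], [0, -0.6, -0.2, 0, 0], [0, -0.75, -0.25, 0, 0], [0, -0.9, -0.32, 0, 0], [0, -1.05, -0.38, 0, 0], [0, -1.05, -0.38, 0, 0]]}}

```text
time: 9.87
tool_pos: [0.5468, 0.0963, 0.1263]
ee_rot: [2.745, -0.005, 1.335]
wrist_force: [0.9, -0.1, 4.4]
width: 0.094
finger_force: 2.1
```

```bash
python3 st.py 5 scene wrist; python3 -c "
import cv2,numpy as np
a=cv2.imread('pics/scene_5.png')[100:330,150:500];b=cv2.imread('pics/wrist_5.png')
a=cv2.resize(a,(400,263));b=cv2.resize(b,(400,300));cv2.imwrite('pics/c5.png',np.vstack([a,b]))"
```

```text
t 9.8667 TCP [ -7.7 -11.7 126.3] Ain [-51.  -11.5 108.2] Aout [-62.6 -11.5 103.3] Bin [ 35.7 -12.  144.5] Bin22up [ 27.2 -12.  164.8] F [ 0.9 -0.1  4.4] rot [ 2.745 -0.005  1.335]
```

View pics/c5.png

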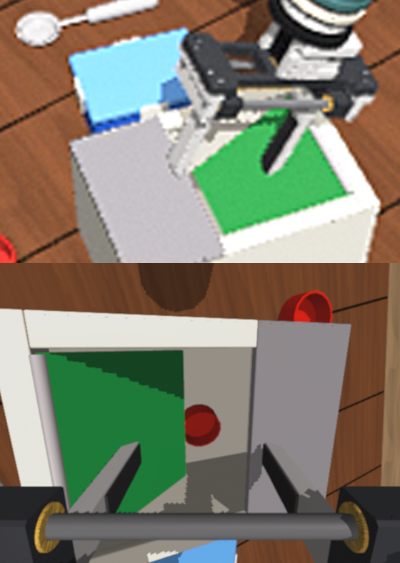

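The tin has dropped through and stands on the caddy floor, at (200,425) in the picture. Now I'll lift the hand straight up so that the flap closes.

Call:
{"api": "servo_tool", "payload": {"moves": [[0, 0.1, -0.3, 0, 0], [0, 0.25, -0.6, 0, 0], [0, 0.4, -0.95, 0, 0], [0, 0.55, -1.3, 0, 0], [0, 0.75, -1.8, 0, 0], [0, 1.0, -2.4, 0, 0], [0, 1.3, -3.1, 0, 0], [0, 1.7, -4, 0, 0], [0, 2.1, -5, 0, 0], [0, 2.1, -5, 0, 0]]}}

```text
time: 10.8
tool_pos: [0.5496, 0.096, 0.2701]
ee_rot: [2.734, -0.01, 1.335]
wrist_force: [0.7, 0.1, 1.8]
width: 0.0941
finger_force: 0.0
```

Call:
{"api": "servo_tool", "payload": {"moves": [[0, -1, -0.4, 0, 0], [0, -2, -0.8, 0, 0], [0, -2, -0.8, 0, 0], [0, -2, -0.8, 0, 0], [0, -2, -0.8, 0, 0], [0, -2, -0.8, 0, 0]]}}

```text
time: 11.3
tool_pos: [0.4959, 0.1079, 0.2613]
ee_rot: [2.743, -0.005, 1.334]
wrist_force: [-0.6, -0.2, -0.2]
width: 0.0939
finger_force: 0.0
```

```bash
python3 st.py 6 scene top; python3 - <<'E'
from h import *
a=cv2.resize(cv2.imread('pics/scene_6.png'),(520,440)); b=cv2.imread('pics/top_6.png')[130:310,100:420]
cv2.imwrite('pics/c6.png',np.hstack([a,cv2.resize(cv2.copyMakeBorder(b,70,70,0,0,0),(280,280)) if 0 else cv2.copyMakeBorder(cv2.resize(b,(280,158)),0,282,0,0,0)]))
E
```

```text
t 11.3 TCP [-59.9 -12.3 261.3] Ain [-103.2  -12.1  243.1] Aout [-114.7  -12.   238.3] Bin [-16.6 -12.5 279.5] Bin22up [-25.2 -12.6 299.8] F [-0.6 -0.2 -0.2] rot [ 2.743 -0.005  1.334]
```

View pics/c6.png

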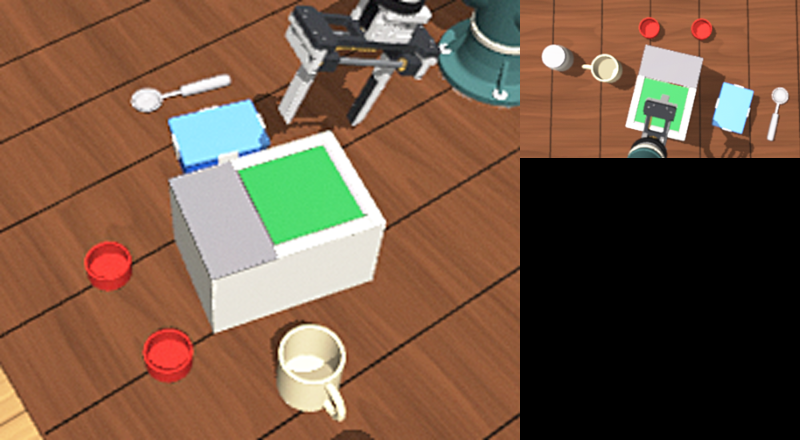

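The picture shows the flap shut and flush, at (300,195), and the shelf empty. The mug, box, spoon and jar are where they were, and the hand is clear of everything. I'll hand it in.

```bash
python3 -c "
from bench import robot
print(robot.close_job())"
```

```text
the job is handed in; nothing more can be done
None
```

The job is handed in at about 11 s: one finger held the flap open while the other pushed the small red tin off the shelf into the caddy, the flap has shut over it, and the mug, spoon, food box and jar look undisturbed.

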